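# Shut the parts drawers and the lid

## Task

Close up the small-parts storage on the electronics bench: push the open drawers fully shut and push the lid of the parts box down until it is closed, using just the fingertips and without slamming anything. The drawer with the tall transformer standing in it cannot close, so leave that drawer and the transformer exactly as they are. Pick nothing up, and do not disturb the other things on the bench.

Things in the scene. Friction and masses are not known exactly. Their poses are not given: they have to be found in the camera images.
- unit_a: single-drawer unit A, fixed to the bench: an open-fronted case 90 wide (y), 150 deep (x) and 62 high; the three units look alike. Origin: centre of its underside; its front faces along its own -x, 75 mm from the origin. x, y are horizontal, z up
- front_a (a point): middle of the outer face of drawer A's pull, a low block 44 wide, 16 high and 8 deep in the middle of the drawer front (86 wide, 54 high, top edge 58 above the bench); moves with the drawer. It is 31 above the bench and lies 83 mm + drawer opening ahead (own -x) of the unit's origin; axes as the unit's
- drawer_a (a joint): opening of drawer A in m: 0 is fully shut with the front against the case, growing as it comes out along the unit's -x, at most 0.1; starts at 0.035 to 0.085. Runs freely with about 1.5 N of friction and stays where it is left
- unit_b: single-drawer unit B, fixed to the bench: an open-fronted case 90 wide (y), 150 deep (x) and 62 high; the three units look alike. Origin: centre of its underside; its front faces along its own -x, 75 mm from the origin. x, y are horizontal, z up
- front_b (a point): middle of the outer face of drawer B's pull, a low block 44 wide, 16 high and 8 deep in the middle of the drawer front (86 wide, 54 high, top edge 58 above the bench); moves with the drawer. It is 31 above the bench and lies 83 mm + drawer opening ahead (own -x) of the unit's origin; axes as the unit's
- drawer_b (a joint): opening of drawer B in m: 0 is fully shut with the front against the case, growing as it comes out along the unit's -x, at most 0.1; starts at 0.035 to 0.085. Runs freely with about 1.5 N of friction and stays where it is left
- unit_c: single-drawer unit C, fixed to the bench: an open-fronted case 90 wide (y), 150 deep (x) and 62 high; the three units look alike; this one's drawer holds the transformer. Origin: centre of its underside; its front faces along its own -x, 75 mm from the origin. x, y are horizontal, z up
- front_c (a point): middle of the outer face of drawer C's pull, a low block 44 wide, 16 high and 8 deep in the middle of the drawer front (86 wide, 54 high, top edge 58 above the bench); moves with the drawer. It is 31 above the bench and lies 83 mm + drawer opening ahead (own -x) of the unit's origin; axes as the unit's
- drawer_c (a joint): opening of drawer C in m: 0 is fully shut with the front against the case, growing as it comes out along the unit's -x, at most 0.1; starts at 0.07 to 0.085; it is to stay as it is. Runs freely with about 1.5 N of friction and stays where it is left
- parts_box: open parts box, fixed to the bench, 110 x 110 mm and 50 high, with a hinged lid on its far side. Origin: centre of its underside; its near side faces along its own -x; x, y horizontal, z up. The units and the box stand in a row across the bench about 150 mm apart, in any order
- lid_hinge (a point): middle of the lid's hinge line, on the box's far top edge: 55 mm along +x of the box's origin and 50 above the bench. The hinge line runs along the box's y
- lid_edge (a point): middle of the outer face of the lid at its free edge, 110 mm from the hinge line; moves with the lid. The lid is a plate 110 x 110 mm and 6 thick whose inner face goes through the hinge line; a thumb tab 36 wide and 10 long goes on beyond this edge
- lid (a joint): angle of the lid in rad: 0 is shut (level on the box), growing as the free edge swings up and back towards the far side, at most 1.5 (nearly upright); starts at 0.7 to 1.2. The stiff hinge holds it wherever it is left; about 2 N at the free edge swings it shut
- transformer_center (a point): centre of the loose transformer, 34 x 46 mm and 78 high, a copper-coloured winding between steel plates, standing upright in drawer C and reaching 85 above the bench
- spool_center (a point): centre of a loose solder spool lying flat, 54 across and 36 high, a bystander beyond the left (+y) end of the row
- screwdriver: loose screwdriver, 150 long, lying beyond the right (-y) end of the row, a bystander. Its origin is at its middle on the bench, its x along it
- bottle_center (a point): centre of a loose upright bottle, 40 across and 100 high, a bystander behind the row
There are look-alikes about, which are no part of the job. What is shaped like the unit_b but yellow is not meant.

How it is judged:
At the end, for the whole second after the job is handed in: Drawers A and B are shut to within 4 mm, the lid is down to within 0.06 rad, drawer C stands where it was (within 6 mm) with the transformer upright and within 10 mm of its place, and spool, screwdriver and bottle are within 15 mm of where they were (value of joint each of drawer_a, drawer_b below 0.004 m and value of joint lid below 0.06 rad and distance of front_c from where it was at the start of the episode below 0.006 m and distance of transformer_center from where it was at the start of the episode below 0.01 m and angle between transformer_center's own z axis and vertical below 0.1 rad and distance of each of spool_center, screwdriver, bottle_center from where it was at the start of the episode below 0.015 m); the robot touches nothing.
It fails at once if the drawer with the transformer is moved by more than 6 mm (distance of front_c from where it was at the start of the episode above 0.006 m).
It fails at once if the transformer is shifted by more than 10 mm, lifted or tipped (distance of transformer_center from where it was at the start of the episode above 0.01 m or angle between transformer_center's own z axis and vertical above 0.3 rad).
It fails at once if the spool, screwdriver or bottle is shifted by more than 15 mm or picked up (distance of any of spool_center, screwdriver, bottle_center from where it was at the start of the episode above 0.015 m).
It fails at once if a drawer is slammed (shut faster than 0.5 m/s) (velocity of joint any of drawer_a, drawer_b below -0.5 m/s).
It fails at once if the lid is slammed (swung down faster than 5 rad/s) (velocity of joint lid below -5 rad/s).
It also fails if it takes over 51 s, if anything falls off the work surface, if the arm or the gripper's body presses on something with over 40 N, if the wrist force passes 120 N, or if a joint passes its speed limit or range.

## Robot

A 6-joint arm with a two-finger parallel gripper is mounted at the origin on the work surface. World frame = base frame: x ahead of the robot, y to its left, z up, the work surface at z = 0. Lengths are in m, angles in rad, forces in N, time in s.
With the tool pointing down it reaches from about 0.35 to 0.725 m from the base axis. Payload 4.3 kg.
Tool frame: the origin (TCP) lies on the centre line of the jaws, within the pads' length; the fingertips stand 19 mm ahead of it and the grasp point (between the pads) is the TCP; y points along the fingers, x is the direction in which the jaws open and shut, and the axes are right-handed (so a half turn about y gives the same grasp; the last joint's range is limited). The gripper opens to 85 mm and grips with 20 to 120 N. Pads are 22 mm wide; open, the fingers measure 114 mm over their backs; the gripper's body (76 mm by 85 mm) begins 54 mm behind the grasp point. The pads swing forward as they close: fully open they stand 13 mm farther back than shut.
Start: joints at [1.168, 0.377, 0.081, 1.274, 0, 1.46], TCP at [0.166, 0.551, 0.213] pointing down, gripper open.
Joint ranges: [-2.72, 2.72], [-0.84, 1.66], [-1.02, 1.22], [-1.77, 2.12], [-1.37, 1.28], [-3.14, 3.14]. Speed limits (rad/s): [2.57, 2.57, 3.14, 3.14, 3.14, 3.14].

## Interface

Orientations are given as [roll, pitch, yaw] about the fixed x, y, z axes, in that order (R = Rz(yaw) Ry(pitch) Rx(roll)).
In Python, from bench import arm gives the robot as it stands. Calls block until the motion is done:
- arm.goto(position, orientation): joint-space move of the TCP to a pose.
- arm.servo_line(position, ori=None, rate=0.15, force_limit=None): straight line of the TCP; ori=None keeps the orientation; rate is the mean speed in m/s. With force_limit (N) it stops when the force on the tool has changed by that much, and returns True; else False.
- arm.goto_joints(angles): joint-space move.
- arm.gripper_to(opening, squeeze=None): finger opening in m; squeeze is the grip in N (None keeps the last); returns when the fingers have stopped.
- arm.wait(seconds).
- arm.ik(position, orientation): joint angles nearest the present ones, or None.
- arm.camera(name): name is "scene" or "side" or "wrist"; returns the picture (420x560x3 uint8, blue, green, red); there is no depth.
- arm.calibration(name): a dict with "fx", "fy", "cx", "cy" (pixels), "extrinsics" (4x4, takes a point from camera to world coordinates). Camera axes: x right, y up, looking along -z (the intrinsics and any distortion apply to the point x, -y, -z); pixel columns grow to the right and rows downward; lengths in m; the calibration is good to about 2 mm. A picture is of the moment at which its call begins: read the wrist's pose just before it. calibration takes no time and is no camera call; for the wrist camera it gives the pose at the moment of the call.
A pose or a line that the arm cannot do raises arm.MotionError and nothing moves.
- arm.close_job(): hands the job in, once; it reports no verdict.
Trained networks look in the newest picture that a camera, given by its name, has taken for a name from the list of things; names that differ only in an ending like _2 or _b are one class to them, and where a whole thing is asked for, a point or a joint stands for the part that bears it (a point fixed in the world has none). Each returns a list of dicts, best first, with "score" (0 to 1); they miss things now and then, are a little off and sometimes report something else, mostly with a low value. They report only what shows in the picture. A call takes as long as a camera call. They do not tell look-alikes from the thing itself.
- arm.spot_in(camera, target): "bbox" ([left, top, width, height] in pixels, round what is visible of it).
- arm.masks_of(camera, target): "mask" (420x560 bool, what is visible of it) and "bbox" ([left, top, width, height] in pixels, round what is visible of it).
Readings, each from a call of its own:
- arm.current_clock(): time.
- arm.current_joint_pos(): joint angles.
- arm.current_joint_velocities(): joint speeds.
- arm.current_effort(): joint torques, N m.
- arm.current_tool_pos(): TCP position.
- arm.current_eef_rot(): TCP orientation.
- arm.current_wrist_force(): force on the tool from outside, world axes, zero at the start.
- arm.current_torque(): the same for the moment, N m.
- arm.current_finger_gap(): finger opening in m.
Only numpy, scipy, OpenCV 4.12 (cv2) and the standard library are available. Lean on these libraries where they do the work, as an engineer would, in place of code of your own. Each camera call takes 0.05 s, during which the arm holds its last target. There are 200 camera calls.

## Working session

There is one attempt and no reset: what is moved stays moved. The work goes in short steps, each a Python script; the robot and the scene stay as the last script left them, time stands still between calls to the robot, and variables do not carry over. Pictures are saved under pics/ and viewed, about 8 in all and at most 12, crops included, and the job is handed in when it is done.

```bash
ls; mkdir -p pics
python3 - <<'E'
from bench import arm
import cv2,numpy as np
for n in ("scene","side"):
    im=arm.camera(n); cv2.imwrite(f"pics/{n}0.png",im)
    c=arm.calibration(n); print(n,c["fx"],c["fy"],c["cx"],c["cy"],[k for k in c]); print(np.round(c["extrinsics"],4).tolist())
print(arm.current_clock(),arm.current_eef_rot(),arm.current_tool_pos())
E
```

```text
pics
scene 529.8875714339695 529.8875714339695 273.7936097782199 203.89530053453288 ['fx', 'fy', 'cx', 'cy', 'extrinsics']
[[0.2646, -0.7305, 0.6296, 1.4527], [0.9644, 0.2013, -0.1716, -0.2653], [-0.0014, 0.6525, 0.7578, 1.1356], [0.0, 0.0, 0.0, 1.0]]
side 398.8831636352649 398.8831636352649 278.8681112242507 207.6672726881885 ['fx', 'fy', 'cx', 'cy', 'extrinsics']
[[-0.9773, 0.1255, -0.1707, 0.3945], [-0.2115, -0.6223, 0.7537, 0.7726], [-0.0116, 0.7727, 0.6347, 0.7465], [0.0, 0.0, 0.0, 1.0]]
0.1 [-1.57059232  0.00181759  1.2780128 ] [0.16570899 0.549964   0.21236385]
```

View pics/scene0.png

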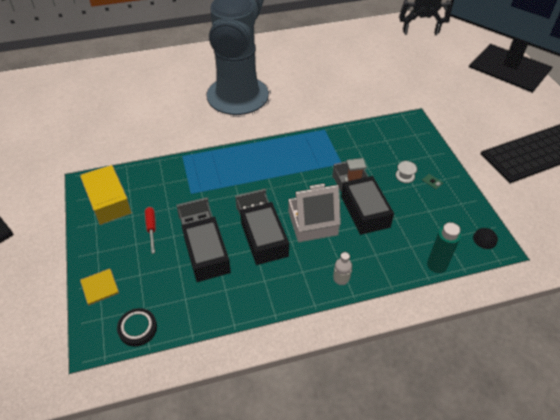

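View pics/side0.png

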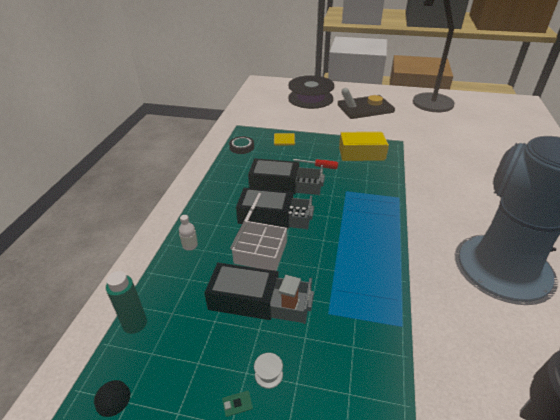

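The scene view shows, from low y to high y: unit (205,245), unit (263,230), box with lid (318,212) and unit C with the transformer (367,200). The yellow look-alike at (105,190) is outside the row. The side view matches this order. I'll enlarge the row.

Run:
```python
import cv2
for n,(x,y,w,h),s in (("scene",(170,150,230,135),3.4),("side",(200,150,130,175),3.4)):
    im=cv2.imread(f"pics/{n}0.png")[y:y+h,x:x+w]
    im=cv2.convertScaleAbs(cv2.resize(im,None,fx=s,fy=s,interpolation=cv2.INTER_CUBIC),alpha=1.6,beta=15)
    for k in range(0,w,10): cv2.line(im,(int(k*s),0),(int(k*s),8 if (x+k)%50 else 20),(0,255,255),1); (x+k)%50==0 and cv2.putText(im,str(x+k),(int(k*s),32),0,.4,(0,255,255),1)
    for k in range(0,h,10): cv2.line(im,(0,int(k*s)),(8 if (y+k)%50 else 20,int(k*s)),(0,255,255),1); (y+k)%50==0 and cv2.putText(im,str(y+k),(22,int(k*s)+4),0,.4,(0,255,255),1)
    cv2.imwrite(f"pics/{n}0c.png",im)
```

```text
(no output)
```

View pics/scene0c.png

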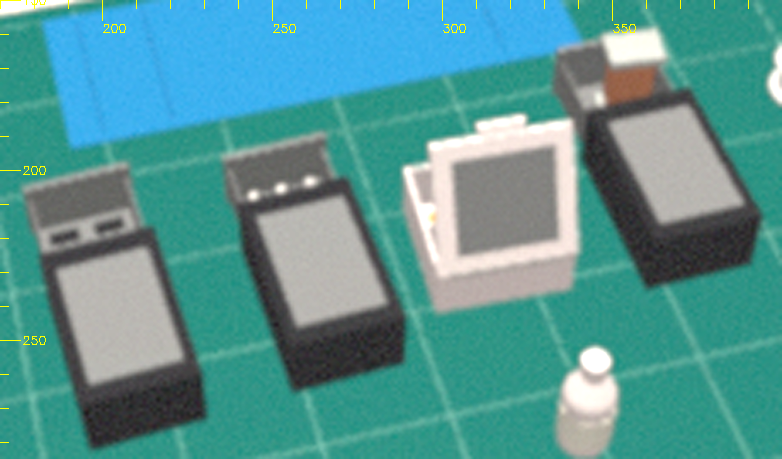

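View pics/side0c.png

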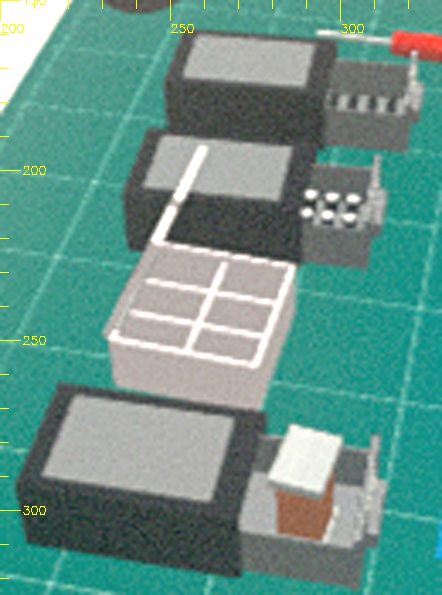

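```bash
cat > geo.py <<'E'
import numpy as np, cv2
from bench import arm
from scipy.optimize import least_squares
C={n:arm.calibration(n) for n in ("scene","side")}
OFF={"scene":(170,150),"side":(200,150)}
def proj(n,P,c=None):
    c=c or C[n]; E=np.array(c["extrinsics"]); p=(np.atleast_2d(P)-E[:3,3])@E[:3,:3]
    return np.c_[c["cx"]+c["fx"]*p[:,0]/-p[:,2], c["cy"]+c["fy"]*-p[:,1]/-p[:,2]]
def W(q,P):
    P=np.atleast_2d(P); c,s=np.cos(q[2]),np.sin(q[2])
    return np.c_[q[0]+c*P[:,0]-s*P[:,1], q[1]+s*P[:,0]+c*P[:,1], P[:,2]]
def fit(model,obs,q0):
    o={n:np.array(obs[n][1],float)/3.4+OFF[n] for n in obs}
    f=lambda q:np.concatenate([(proj(n,model(q,np.array(obs[n][0],float)))-o[n]).ravel() for n in obs])
    r=least_squares(f,q0,loss="soft_l1"); return r.x,f(r.x).reshape(-1,2)
E
cat > f.py <<'E'
from geo import *
np.set_printoptions(precision=4,suppress=True)
B=[(-.075,-.045,.062),(-.075,.045,.062),(.075,.045,.062),(.075,-.045,.062)]   # fl fr br bl
S=[(.075,-.045,.062),(-.075,-.045,.062),(-.075,.045,.062),(.075,.045,.062)]
D=[(0,-.043,.058),(0,.043,.058)]
def unit(q,P):
    P=P.copy(); m=P[:,2]==.058; P[m,0]=-.075-q[3]; return W(q,P)
U={"L":([(42,250),(153,230),(203,377),(90,405)],[(24,188),(128,165)],[(190,32),(337,42),(325,105),(168,92)]),
"M":([(243,197),(348,181),(405,322),(290,348)],[(224,158),(325,134)],[(150,130),(315,150),(303,207),(125,192)]),
"C":([(587,113),(690,92),(760,215),(650,245)],[],[(60,385),(265,410),(240,487),(18,475)])}
for k,(a,d,s) in U.items():
    q,r=fit(unit,{"scene":(B+D[:len(d)],a+d),"side":(S,s)},[.55,0,0,.05]); print(k,q,"px",np.abs(r).max(1))
def box(q,P):
    P=P.copy(); m=P[:,0]>.1; P[m,0],P[m,2]=.055-.11*np.cos(q[3])+.003*np.sin(q[3]),.05+.11*np.sin(q[3])+.003*np.cos(q[3]); return W(q,P)
q,r=fit(box,{"scene":([(.055,-.055,0),(.055,.055,0),(-.055,-.055,.05),(.11,-.055,0),(.11,.055,0)],[(440,312),(573,290),(405,168),(429,145),(573,121)]),
"side":([(-.055,.055,.05),(-.055,-.055,.05),(.055,.055,.05),(.055,.055,0),(.11,.055,0)],[(262,368),(295,263),(108,337),(115,383),(205,148)])},[.55,.1,0,1.]); print("box",q,np.abs(r).max(1))
E
python3 f.py
```

```text
L [ 0.6343 -0.2207  0.0614  0.0676] px [0.7142 2.7276 1.3343 1.4397 0.3625 0.7063 3.3445 0.377  1.7614 2.9081]
M [ 0.6248 -0.0666  0.0287  0.0475] px [1.8962 2.5183 0.9363 0.483  0.2268 0.7175 1.6526 1.3921 2.0509 2.6712]
C [0.6054 0.2248 0.0084 0.05  ] px [1.8247 2.0641 1.4204 0.0891 2.1623 1.0557 9.0798 2.745 ]
box [ 0.6023  0.0756 -0.032   1.1564] [ 1.325   1.0337  1.029   0.4312  0.7347  1.3465  0.5344  1.3593  1.8236
 28.1779]
```

```bash
sed -i 's/(.055,.055,0),(.11,.055,0)\]/(.055,.055,0),(.11,-.055,0)]/' f.py
cat >> f.py <<'E'
Q={}
for k,(a,d,s) in U.items(): Q[k]=fit(unit,{"scene":(B+D[:len(d)],a+d),"side":(S,s)},[.55,0,0,.05])[0]
Q["C"][3]=.078
out=[]
for n,(x,y,w,h),s in (("scene",(170,150,230,135),2),("side",(200,150,130,175),2.4)):
    s=460/w if n=="scene" else 2.5
    im=cv2.imread(f"pics/{n}0.png")[y:y+h,x:x+w]; im=cv2.convertScaleAbs(cv2.resize(im,None,fx=s,fy=s,interpolation=cv2.INTER_CUBIC),alpha=1.6,beta=15)
    def poly(P,c): cv2.polylines(im,[np.int32((proj(n,P)-[x,y])*s*16)],True,c,1,cv2.LINE_AA,4)
    for k in Q:
        poly(unit(Q[k],np.array(B)),(0,0,255)); poly(W(Q[k],np.array(B)*[1,1,0]),(0,128,255))
        o=-.075-Q[k][3]; poly(W(Q[k],[(o,-.043,.058),(o,.043,.058),(o,.043,.004),(o,-.043,.004)]),(255,0,255))
    b=np.array([(-.055,-.055,.05),(-.055,.055,.05),(.055,.055,.05),(.055,-.055,.05)]); poly(W(q,b),(255,0,0)); poly(W(q,b*[1,1,0]),(255,0,0))
    poly(box(q,np.array([(.11,-.055,0),(.11,.055,0),(.055,.055,.05),(.055,-.055,.05)])),(0,255,255))
    out.append(im)
H=max(o.shape[0] for o in out); cv2.imwrite("pics/ov.png",np.hstack([cv2.copyMakeBorder(o,0,H-o.shape[0],0,0,0) for o in out]))
E
python3 f.py
```

```text
L [ 0.6343 -0.2207  0.0614  0.0676] px [0.7142 2.7276 1.3343 1.4397 0.3625 0.7063 3.3445 0.377  1.7614 2.9081]
M [ 0.6248 -0.0666  0.0287  0.0475] px [1.8962 2.5183 0.9363 0.483  0.2268 0.7175 1.6526 1.3921 2.0509 2.6712]
C [0.6054 0.2248 0.0084 0.05  ] px [1.8247 2.0641 1.4204 0.0891 2.1623 1.0557 9.0798 2.745 ]
box [ 0.6025  0.0763 -0.0407  1.1457] [1.2615 0.867  0.6227 0.3926 0.6524 1.762  0.8556 1.3798 1.844  0.6335]
```

View pics/ov.png

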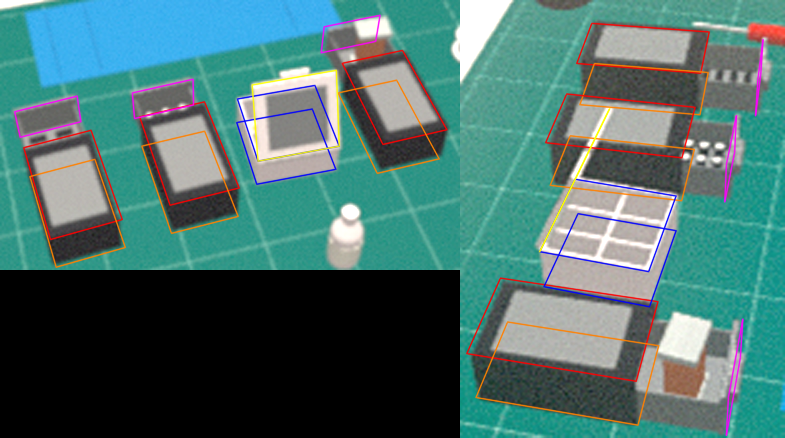

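The overlays fit both views to within a few mm: lid about 1.15 rad, drawers about 68 and 48 mm open. Lid first, with closed fingertips.

```bash
cat > mv.py <<'E'
from geo import *
L=[.6343,-.2207,.0614]; M=[.6248,-.0666,.0287]; BX=[.6025,.0763,-.0407]
ori=lambda q:[-np.pi/2,0,np.pi/2+q[2]]
def status(t): print(t,"t",round(arm.current_clock(),2),"tcp",np.round(arm.current_tool_pos(),4),"F",np.round(arm.current_wrist_force(),1))
E
python3 - <<'E'
from mv import *
arm.gripper_to(0.0)
def tcp(th,r=.085): return W(BX,(.055-r*np.cos(th)+.006*np.sin(th)+.011,0,.05+r*np.sin(th)+.006*np.cos(th)+.019))[0]
p=tcp(1.38)
arm.goto([p[0],p[1],.25],ori(BX)); status("above")
print(arm.servo_line(p,rate=.15,force_limit=6)); status("down")
hit=False
for th in np.arange(1.25,-.01,-.125):
    if arm.servo_line(tcp(th),rate=.08,force_limit=12): status(f"stop {th:.2f}"); hit=True; break
status("end arc")
if not hit:
    e=tcp(0); e[2]-=.008
    print(arm.servo_line(e,rate=.03,force_limit=12)); status("press")
E
```

```text
above t 3.3 tcp [0.658  0.0751 0.2501] F [-0.5  0.3 -0.4]
False
down t 4.09 tcp [0.6587 0.0744 0.1546] F [ 0.5  0.5 -0.1]
end arc t 7.22 tcp [0.583  0.077  0.0746] F [ 0.9 -0.2  0.1]
False
press t 7.63 tcp [0.5833 0.077  0.0667] F [-0.4 -0.4  0.3]
```

No contact force registered, so I'll look before moving on.

Run:
```python
from mv import *
a=arm.camera("scene"); b=arm.camera("side")
f=lambda im,x,y,w,h,s: cv2.convertScaleAbs(cv2.resize(im[y:y+h,x:x+w],None,fx=s,fy=s,interpolation=cv2.INTER_CUBIC),alpha=1.5,beta=15)
cv2.imwrite("pics/l1.png",np.hstack([f(a,250,100,130,150,3),f(b,200,150,130,150,3)])); status("")
```

```text
t 7.73 tcp [0.5835 0.0771 0.0669] F [ 0.3  0.2 -0.5]
```

View pics/l1.png

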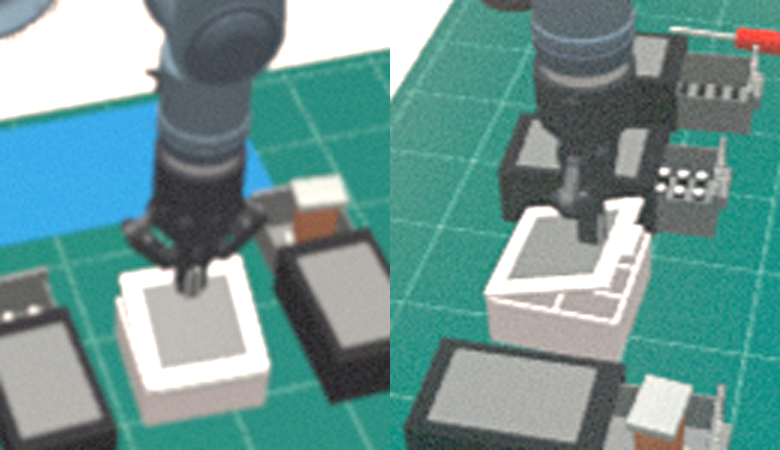

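The lid has come most of the way down (about 0.15–0.25 rad left) and moved with the fingertips. I'll keep pressing down.

Run:
```python
from mv import *
print(arm.current_finger_gap())
p=arm.current_tool_pos()
for i in range(10):
    p[2]-=.004
    h=arm.servo_line(p,rate=.03,force_limit=12); status(h)
    if h or p[2]<.03: break
a=arm.camera("scene"); b=arm.camera("side")
f=lambda im,x,y,w,h,s: cv2.convertScaleAbs(cv2.resize(im[y:y+h,x:x+w],None,fx=s,fy=s,interpolation=cv2.INTER_CUBIC),alpha=1.5,beta=15)
cv2.imwrite("pics/l2.png",np.hstack([f(a,250,100,130,150,3),f(b,200,150,130,150,3)]))
```

```text
0.00038299352544781106
False t 8.02 tcp [0.5832 0.077  0.0627] F [-0.   0.6  0.7]
False t 8.3 tcp [0.5832 0.077  0.0586] F [-0.9  0.1  0.2]
False t 8.58 tcp [0.5832 0.077  0.0546] F [ 0.1  0.6 -0.4]
False t 8.87 tcp [0.5832 0.077  0.0506] F [ 0.4 -0.1 -0.1]
False t 9.15 tcp [0.5832 0.077  0.0466] F [0.7 0.6 0.4]
False t 9.43 tcp [0.5832 0.077  0.0426] F [-0.3  0.4  0.2]
False t 9.72 tcp [0.5832 0.0771 0.0387] F [-0.5  0.   0.2]
True t 9.93 tcp [0.5837 0.0771 0.0379] F [-3.2  0.1  8.8]
```

View pics/l2.png

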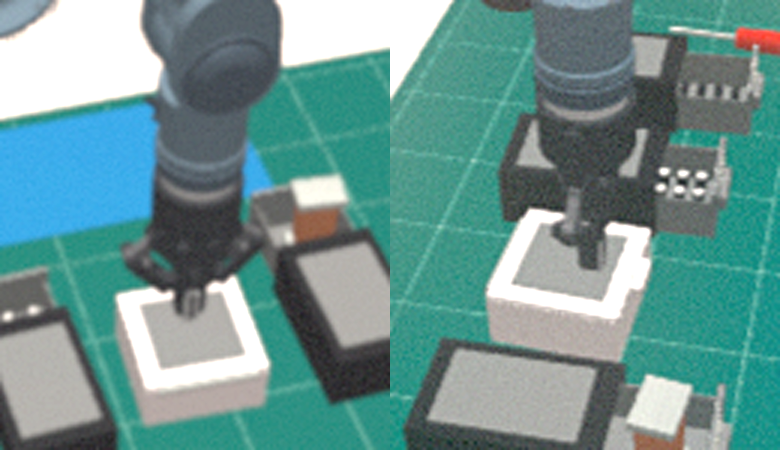

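Run:
```python
from mv import *
p=arm.current_tool_pos(); print(arm.current_eef_rot())
for d in (-.02,0,.018): 
    P=p+[0,0,d]; print(d,(proj("scene",P)-[250,100])*3, (proj("side",P)-[200,150])*3+[390,0])
```

```text
[-1.57218086e+00  5.51754897e-05  1.53017935e+00]
-0.02 [[182.77629485 339.76248799]] [[592.12466983 297.98742708]]
0 [[183.92032421 325.62787619]] [[591.41385315 281.18711919]]
0.018 [[184.97077071 312.64949114]] [[590.75860901 265.70028035]]
```

Contact happened 18 mm above the reported TCP, and the picture puts the visible tip there too. I'll treat the closed tips as 18 mm above the reported TCP. Drawer M next, with the tip at z ≈ 0.026 on the pull.

```bash
cat > push.py <<'E'
from mv import *
def push(q,op,name):
    a=W(q,(-.083-op-.011-.03,0,.12))[0]
    arm.goto(a,ori(q)); status(name+" above")
    a[2]=.008; print(arm.servo_line(a,rate=.15,force_limit=6)); status("down")
    e=W(q,(-.083-.011+.008,0,.008))[0]
    print(arm.servo_line(e,rate=.06,force_limit=12)); status("pushed")
    l=np.array(q[:2]); t=arm.current_tool_pos(); print("local",(t[:2]-l)@[np.cos(q[2]),np.sin(q[2])],"expected shut -.094")
def view(n):
    a=arm.camera("scene"); b=arm.camera("side")
    f=lambda im,x,y,w,h,s: cv2.convertScaleAbs(cv2.resize(im[y:y+h,x:x+w],None,fx=s,fy=s,interpolation=cv2.INTER_CUBIC),alpha=1.5,beta=15)
    cv2.imwrite(n,np.hstack([f(a,170,130,130,150,3),f(b,220,130,130,150,3)]))
E
python3 - <<'E'
from push import *
p=arm.current_tool_pos(); p[2]=.13; arm.servo_line(p)
push(M,.0475,"M"); view("pics/m1.png")
E
```

```text
M above t 11.61 tcp [ 0.454  -0.0713  0.1199] F [0.4 0.3 0.1]
False
down t 12.51 tcp [ 0.4544 -0.0714  0.0085] F [0.4 0.2 0.9]
True
pushed t 13.67 tcp [ 0.5277 -0.0688  0.0069] F [-0.1 -0.2  1. ]
local -0.09714136792881027 expected shut -.094
```

View pics/m1.png

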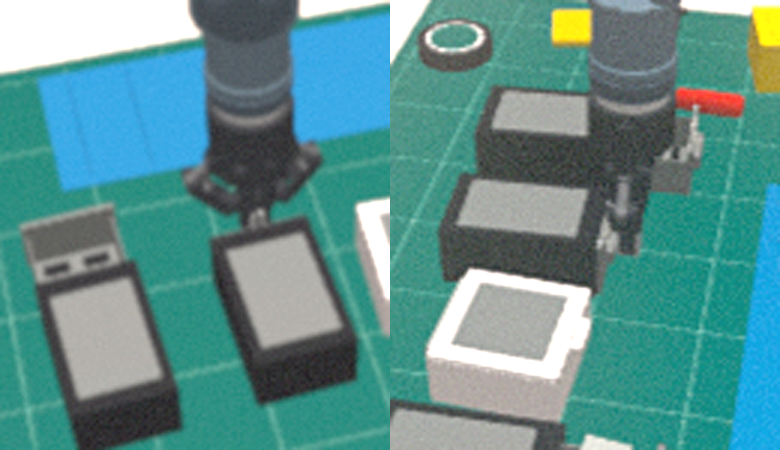

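M looks shut (the front is against the case in the side view, near (605,240)). I'll press again slowly to confirm the hard stop, then do L.

Run:
```python
from push import *
def press(q):
    t=arm.current_tool_pos(); d=np.array([np.cos(q[2]),np.sin(q[2]),0])
    print("press",arm.servo_line(t+.01*d,rate=.02,force_limit=15)); status("")
    print("local",(arm.current_tool_pos()-[*q[:2],0])@d)
    t=arm.current_tool_pos(); arm.servo_line(t-.04*d,rate=.1); t=t-.04*d; t[2]=.12; arm.servo_line(t,rate=.2)
press(M); push(L,.0676,"L"); press(L)
view("pics/e1.png"); status("end")
```

```text
press True
 t 14.16 tcp [ 0.5273 -0.068   0.0054] F [-0.6  0.1 -0.1]
local -0.09745758246417195
L above t 16.14 tcp [ 0.4424 -0.2315  0.1189] F [-0.2  0.2 -0.2]
False
down t 17.04 tcp [ 0.4439 -0.2324  0.0087] F [-0.1  0.  -0.3]
True
pushed t 18.49 tcp [ 0.538  -0.2263  0.0071] F [0.4 0.4 0.3]
local -0.09645539406371594 expected shut -.094
press True
 t 18.85 tcp [ 0.5377 -0.2258  0.0061] F [-0.1  0.6 -0.6]
local -0.0967276321578784
end t 20.21 tcp [ 0.4967 -0.2275  0.1182] F [-0.5  0.9 -0.2]
```

View pics/e1.png

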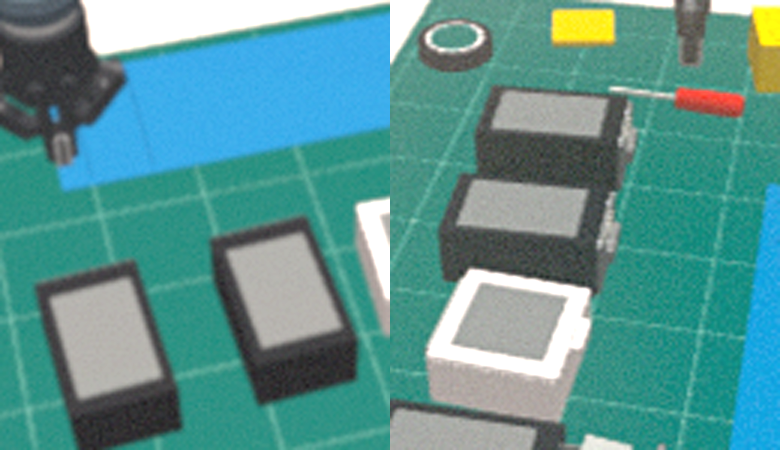

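Both drawers hit their hard stops and look shut. Last check: lid angle, drawer C, and the bystanders.

Run:
```python
from mv import *
b=arm.camera("side"); a=arm.camera("scene"); 
for n,im in (("side",b),("scene",a)):
    d=cv2.absdiff(cv2.GaussianBlur(im,(0,0),1),cv2.GaussianBlur(cv2.imread(f"pics/{n}0.png"),(0,0),1)).max(2)
    R={"side":{"C+transf":(200,258,115,70),"spool":(245,345,50,45),"screwdriver":(292,155,50,15),"white bottle":(176,212,24,42),"green bottle":(105,265,45,70)},
       "scene":{"C+transf":(342,158,55,75),"spool":(392,160,26,24),"screwdriver":(142,205,18,50),"white bottle":(330,250,26,38),"green bottle":(425,220,40,55)}}[n]
    print(n,{k:(int(d[y:y+h,x:x+w].max()),int((d[y:y+h,x:x+w]>25).sum())) for k,(x,y,w,h) in R.items()})
s=5; o=[]
for n,im,(x,y) in (("side",b,(225,212)),("scene",a,(280,175))):
    c=cv2.resize(im[y:y+75,x:x+75],None,fx=s,fy=s,interpolation=cv2.INTER_CUBIC)
    for th,col in ((0,(0,0,255)),(.06,(255,0,0))):
        P=[(.055,-.055,.056),(.055-.11*np.cos(th),-.055,.056+.11*np.sin(th)),(.055-.11*np.cos(th),.055,.056+.11*np.sin(th)),(.055,.055,.056)]
        cv2.polylines(c,[np.int32((proj(n,W(BX,P))-[x,y]+.5)*s)],True,col,1)
    o.append(c)
cv2.imwrite("pics/f.png",np.hstack(o))
```

```text
side {'C+transf': (12, 0), 'spool': (10, 0), 'screwdriver': (62, 47), 'white bottle': (5, 0), 'green bottle': (8, 0)}
scene {'C+transf': (8, 0), 'spool': (9, 0), 'screwdriver': (8, 0), 'white bottle': (9, 0), 'green bottle': (10, 0)}
```

View pics/f.png

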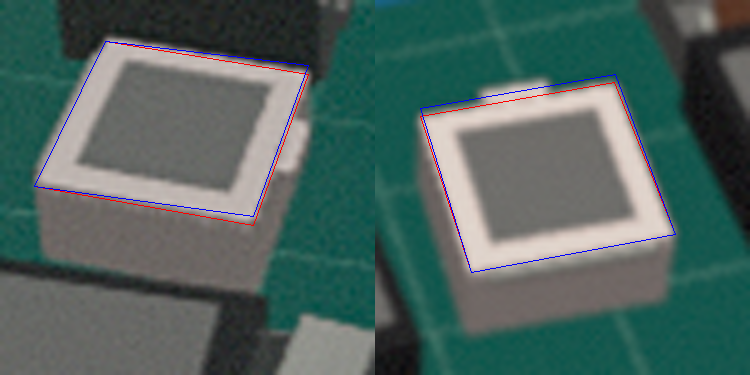

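The lid lies on the 0 rad outline in both views. The side-view change in the screwdriver patch comes from drawer L's old position overlapping it; the scene view shows the screwdriver unmoved.

```bash
python3 -c "
from bench import arm
arm.close_job(); print(arm.current_clock())"
```

```text
the job is handed in; nothing more can be done
the job is handed in; nothing more can be done
```

I pushed the lid shut along its arc with the closed fingertips, then pushed both open drawers shut by their pulls. I left drawer C alone and handed the job in at about 20 s, with the arm clear of everything.

**Last checks:**
- **Drawers:** Both reached a hard stop on two pushes, within 0.3 mm of each other. The stops were 2.5 to 3.5 mm short of where I expected shut, which is about my measuring error. Both fronts look flush with their cases in the pictures.
- **Lid:** It met a hard stop and matches the 0 rad outline in both camera views.
- **Left alone:** Drawer C, the transformer, the spool and both bottles show no image change in either view.

**What disagreed:**
- **Fingertip height:** The fingertips touched the lid about 18 mm above the reported TCP instead of 19 mm ahead of it, so the first arc left the lid partly open. I pressed on and used that offset for the drawers.
- **Wrist force:** It showed no clear signal while the lid was swinging down, only at the stops.
- **Screwdriver:** Its patch in the side view did change. I put that down to drawer L, which used to overlap it, since the scene view shows the screwdriver unmoved.

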